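Take the bore of a shield sleeve with a telescoping gauge

TASK

Gauge the bore of the shield sleeve that has the wider hole: take the telescoping gauge from its saddle, lower it into that sleeve with its lock still tight until the cross-bar sits flat on the rim between the pins, turn the lock knob well over counter-clockwise (about 60 degrees) so that the plungers spring out against the wall, and turn it fully back to lock them. Then lift the gauge straight out and set it back in its saddle, flat between its pins, still locked at the width of the bore, and let go. Leave the small things lying about where they are.

Things in the scene. Friction and masses are not known exactly. Their poses are not given: they have to be found in the camera images.
- gauge: telescoping bore gauge, 0.35 to 0.55 kg, upright in the saddle. Origin: middle of the underside of its steel cross-bar (68 mm in y, 14 in x, 8 thick), which rests on rim or saddle; z up. Below: 14 mm stem, then head 24 mm across, 23 to 47 mm under the origin, with brass plungers 36 mm under it that come out along +x and -x. Above: neck 18 mm across, black knob at 22 to 52 mm. Half a turn makes no difference.
- knob_grip (a point): centre of the lock knob, on the gauge's axis, 37 mm above the gauge's origin. The knob is an upright black bar 42 mm long, 12 mm thick and 30 mm high; this point's y axis runs along the bar, x across it. The gauge can be carried by it. With the lock tight the bar is parallel to the cross-bar below it.
- lock_knob (a joint): turn of the lock knob, rad: 0 = tight (end stop, bar parallel to the cross-bar), grows counter-clockwise seen from above to 1.2 = loose (end stop). Above 0.75 the plungers are free and springs (1 N) push them out in half a second; below 0.15 they are clamped. Friction 0.09 N m; it stays where it is left. The pins stop the seated gauge from turning more than 0.1 rad along.
- plunger_a_tip (a point): outer tip of the +x plunger. Each plunger moves out 10 mm: the tips are 26 mm apart fully in, 26 to 27 at the start, 46 mm fully out. Plungers let out in the open go fully out and then no longer enter a bore.
- plunger_b_tip (a point): outer tip of the -x plunger, see plunger_a_tip
- wide_sleeve: the shield sleeve with the wider bore: upright grey tube 72 mm across, 64 mm high, on a dark round foot 88 mm across, fixed to the worktop. A plain 40 mm bore goes right through. On the rim stand four cone-tipped steel pins, 10 mm high, 7 mm thick, at x +-13, y +-27 mm: the gauge's cross-bar lies along y in the 19 mm gap between them. Origin on the bore's axis at the worktop, z up.
- wide_sleeve_seat (a point): centre of the wide sleeve's mouth, 64 mm above the worktop, level with the rim: the gauge's origin comes here; axes as the sleeve
- narrow_sleeve: the shield sleeve with the narrower bore: upright grey tube 72 mm across, 64 mm high, on a dark round foot 88 mm across, fixed to the worktop. A plain 30 mm bore goes right through. On the rim stand four cone-tipped steel pins, 10 mm high, 7 mm thick, at x +-13, y +-27 mm: the gauge's cross-bar lies along y in the 19 mm gap between them. Origin on the bore's axis at the worktop, z up.
- narrow_sleeve_seat (a point): the same point on the narrow sleeve (not to be gauged)
- saddle: the gauge's saddle, screwed to the worktop: aluminium foot 70 (x) by 80 (y) by 8 mm with two upright cheeks 12 mm thick, 44 mm long in x, 42 mm apart, 64 mm high; the cross-bar lies across the cheeks, along the saddle's y axis, in the 19 mm gap between cone-tipped steel pins 10 mm high. Origin: centre of the foot's underside, z up.
- saddle_seat (a point): point between the cheeks' tops, 64 mm above the worktop: the gauge's origin is here when it is seated; axes as the saddle
- finger_dosimeter: small blue clip-on dosimeter, 52 x 36 x 9 mm, lying loose; leave it
- white_rod: white rod, 140 mm long, 13 mm thick, lying loose; leave it
- marker: marker pen, 135 mm long, lying loose; leave it
- syringe: small capped syringe, 129 mm long, lying loose; leave it
- scissors: scissors, 199 mm long, lying loose; leave them
- kidney_dish: empty kidney dish, 217 x 114 x 36 mm; leave it
Things that resemble listed ones, but are neither listed nor needed, are in the scene too. Leave any green look-alike of the gauge alone.

How it is judged:
On the way, in this order (a step that is already met when the one before it is completed fails the run):
1. the gauge is seated in the wide sleeve, flat on the rim between the pins, with its lock tight and its plungers still in (horizontal distance between gauge and wide_sleeve_seat below 0.006 m and z of gauge in the frame of wide_sleeve_seat between -0.003 and 0.003 m and angle between the y axis of gauge and the y axis of wide_sleeve, either way round below 0.2 rad and distance between plunger_a_tip and plunger_b_tip below 0.029 m and value of joint lock_knob below 0.15 rad), for 0.1 s.
2. with the gauge seated in the wide sleeve, the knob is loose and the plungers have sprung out to the wall (horizontal distance between gauge and wide_sleeve_seat below 0.006 m and z of gauge in the frame of wide_sleeve_seat between -0.003 and 0.003 m and angle between the y axis of gauge and the y axis of wide_sleeve, either way round below 0.2 rad and distance between plunger_a_tip and plunger_b_tip above 0.038 m and value of joint lock_knob above 0.4 rad), for 0.1 s.
3. still seated there, the knob is tight again with the plungers at the wall (horizontal distance between gauge and wide_sleeve_seat below 0.006 m and z of gauge in the frame of wide_sleeve_seat between -0.003 and 0.003 m and angle between the y axis of gauge and the y axis of wide_sleeve, either way round below 0.2 rad and distance between plunger_a_tip and plunger_b_tip between 0.0375 and 0.042 m and value of joint lock_knob below 0.15 rad), for 0.1 s.
At the end, for the whole second after the job is handed in: The gauge stands seated in its saddle between the pins (origin within 6 mm sideways and 3 mm in height of saddle_seat, cross-bar within 0.2 rad of the saddle's y axis, upright within 0.1 rad), released and at rest, knob tight (below 0.15 rad), tips 37.5 to 42 mm apart (horizontal distance between gauge and saddle_seat below 0.006 m and z of gauge in the frame of saddle_seat between -0.003 and 0.003 m and angle between the y axis of gauge and the y axis of saddle, either way round below 0.2 rad and distance between plunger_a_tip and plunger_b_tip between 0.0375 and 0.042 m and value of joint lock_knob below 0.15 rad and angle between gauge's own z axis and vertical below 0.1 rad and linear speed of gauge below 0.02 m/s and not (contact force between gauge and the fingers above 0.2 N)); the robot touches nothing.
It fails at once if a loose bystander is pushed more than 30 mm (distance of any of finger_dosimeter, white_rod, marker, syringe, scissors, kidney_dish from where it was at the start of the episode above 0.03 m).
It also fails if it takes over 58 s, if anything falls off the work surface, if the arm or the gripper's body presses on something with over 40 N, if the wrist force passes 120 N, or if a joint passes its speed limit or range.

ROBOT

A 6-joint arm with a two-finger parallel gripper is mounted at the origin on a cart in front of the work surface, level with it; the furniture and walls round the work are solid. World frame = base frame: x ahead of the robot, y to its left, z up, the work surface at z = 0. Lengths are in m, angles in rad, forces in N, time in s.
With the tool pointing down it reaches from about 0.275 to 0.75 m from the base axis. Payload 10.2 kg.
Tool frame: the origin (TCP) lies at the very end of the fingers, on their centre line; the grasp point (between the pads) lies manip.grip_point_offset behind it (manip.grip_point_offset is the distance from the TCP to the grasp point, in m); z points along the fingers, y is the direction in which the jaws open and shut (so a half turn about z gives the same grasp; the last joint's range is limited). The gripper opens to 88 mm and grips with 3 to 60 N. Pads are 18 mm wide; open, the fingers measure 123 mm over their backs; the gripper's body (75 mm by 187 mm) begins 45 mm behind the grasp point.
Start: joints at [1.059, 0.313, 1.498, -0, 1.331, -0.223], TCP at [0.15, 0.503, 0.239] pointing down, gripper open.
Joint ranges: [-2.94, 2.94], [-0.97, 2.17], [0.19, 2.56], [-1.23, 4.37], [0.02, 3.11], [-2.88, 2.88]. Speed limits (rad/s): [2.39, 2.39, 3.01, 3.14, 3.14, 3.14].

INTERFACE

Orientations are given as [roll, pitch, yaw] about the fixed x, y, z axes, in that order (R = Rz(yaw) Ry(pitch) Rx(roll)).
In Python, from bench import manip gives the robot as it stands. Calls block until the motion is done:
- manip.goto(position, orientation): joint-space move of the TCP to a pose.
- manip.move_l(position, frame=None, feed=0.15, guard=None): straight line of the TCP; frame=None keeps the orientation; feed is the mean speed in m/s. With guard (N) it stops when the force on the tool has changed by that much, and returns True; else False.
- manip.goto_joints(angles): joint-space move.
- manip.command_gripper(opening, newtons=None): finger opening in m; newtons is the grip in N (None keeps the last); returns when the fingers have stopped.
- manip.wait(seconds).
- manip.solve_ik(position, orientation): joint angles nearest the present ones, or None.
- manip.camera(name): name is "side" or "top" or "wrist"; returns a dict with "frame" (400x640x3 uint8, red, green, blue), "fx", "fy", "cx", "cy" (pixels), "k1" (the pictures are not rectified: a ray, as slopes to the right and down, at radius r is drawn at 1 + k1 r^2 times it, then the intrinsics apply), "rvec" (rotation vector, rad) and "tvec" (3), from world to camera coordinates, as OpenCV has them. Camera axes: x right, y down, z forward; pixel columns grow to the right and rows downward; lengths in m; the calibration is good to about 2 mm. A picture is of the moment at which its call begins. There is no depth.
A pose or a line that the arm cannot do raises manip.IKError and nothing moves.
- manip.finish_job(): hands the job in, once; it reports no verdict.
Readings, each from a call of its own:
- manip.get_time_s(): time.
- manip.get_joint_pos(): joint angles.
- manip.get_qvel(): joint speeds.
- manip.get_tau(): joint torques, N m.
- manip.get_eef_pos(): TCP position.
- manip.get_tcp_rot(): TCP orientation.
- manip.get_force(): force on the tool from outside, world axes, zero at the start.
- manip.get_torque(): the same for the moment, N m.
- manip.get_width(): finger opening in m.
Only numpy, scipy, OpenCV 4.12 (cv2) and the standard library are available. Lean on these libraries where they do the work, as an engineer would, in place of code of your own. Each camera call takes 0.05 s, during which the arm holds its last target. There are 200 camera calls.

## Working session

There is one attempt and no reset: what is moved stays moved. The work goes in short steps, each a Python script; the robot and the scene stay as the last script left them, time stands still between calls to the robot, and variables do not carry over. Pictures are saved under pics/ and viewed, about 8 in all and at most 12, crops included, and the job is handed in when it is done.

```bash
ls; mkdir -p pics; cat > h.py <<'E'
import numpy as np, cv2
from bench import manip
def ray(c,u,v):
    x=(u-c["cx"])/c["fx"]; y=(v-c["cy"])/c["fy"]; rd=np.hypot(x,y); r=rd
    for _ in range(30): r=rd/(1+c["k1"]*r*r)
    s=r/rd if rd>0 else 1
    R=cv2.Rodrigues(np.array(c["rvec"],float))[0]; t=np.array(c["tvec"],float).ravel()
    return -R.T@t, R.T@np.array([x*s,y*s,1.])
def onz(c,u,v,z):
    o,d=ray(c,u,v); return o+d*(z-o[2])/d[2]
def cross(r1,r2):
    (o1,d1),(o2,d2)=r1,r2
    s=np.linalg.lstsq(np.c_[d1,-d2],o2-o1,rcond=None)[0]
    a,b=o1+s[0]*d1,o2+s[1]*d2
    return (a+b)/2,np.linalg.norm(a-b)
def proj(c,p):
    R=cv2.Rodrigues(np.array(c["rvec"],float))[0]; q=R@np.array(p,float)+np.array(c["tvec"],float).ravel()
    x,y=q[0]/q[2],q[1]/q[2]; k=1+c["k1"]*(x*x+y*y)
    return c["fx"]*x*k+c["cx"],c["fy"]*y*k+c["cy"]
def shot(name,f):
    import pickle
    c=manip.camera(name); pickle.dump(c,open(f"pics/{f}.pkl","wb"))
    cv2.imwrite(f"pics/{f}.png",c["frame"][:,:,::-1]); return c
def load(f):
    import pickle; return pickle.load(open(f"pics/{f}.pkl","rb"))
E
python3 - <<'E'
from h import *
for n in ("top","side","wrist"):
    c=shot(n,n+"0"); o,d=ray(c,320,200); print(n,o,d,c["fx"],c["k1"])
print(manip.grip_point_offset,manip.get_time_s(),manip.get_tcp_rot())
E
```

```text
pics
top [0.25033499 0.01071563 1.35752511] [ 0.23400853 -0.00994934 -0.97233157] 513.9828802232192 0.027905462631657815
side [ 0.04870924 -1.03213017  0.5421448 ] [ 0.41712345  0.82520154 -0.38101479] 516.1256193581585 0.05685105576621485
wrist [0.07578224 0.52554758 0.38521498] [ 0.29098058 -0.0981982  -0.95178041] 300.27177773837207 0.0023570342241119734
0.0187 0.15 [-3.14074422e+00 -2.09289377e-04  2.85281743e+00]
```

View pics/top0.png

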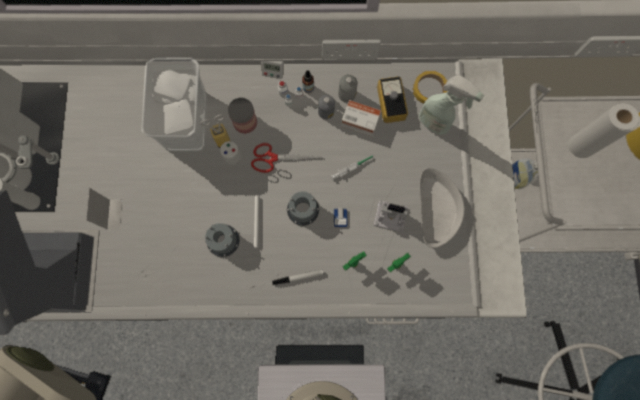

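View pics/side0.png

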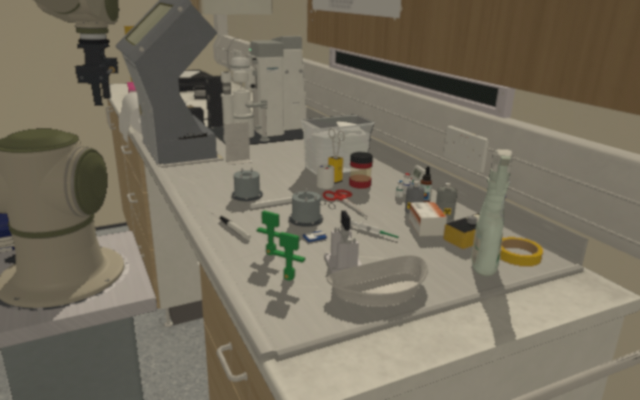

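The top view shows sleeves at about (222,240) and (302,208), and the gauge in its saddle at about (392,213). Two green look-alikes are at (355,261) and (399,262). I'll crop in closer.

```bash
python3 - <<'E'
from h import *
c=load("top0"); f=c["frame"][:,:,::-1]
a=cv2.resize(f[180:300,190:430],None,fx=3.3,fy=3.3,interpolation=cv2.INTER_CUBIC)
cv2.imwrite("pics/crop1.png",cv2.convertScaleAbs(a,alpha=1.5))
for u,v,z in((222,239,.064),(302,208,.064),(392,213,.07)): print(onz(c,u,v,z))
# wrist camera in tool frame
w=load("wrist0"); from scipy.spatial.transform import Rotation as R
Rt=R.from_euler('xyz',manip.get_tcp_rot()).as_matrix(); o,d=ray(w,320,200)
print("cam in tool",Rt.T@(o-manip.get_eef_pos()),Rt.T@d)
E
```

```text
[0.46142288 0.24760717 0.064     ]
[0.54075658 0.04409607 0.064     ]
[ 0.52465033 -0.18638786  0.07      ]
cam in tool [ 0.0770173   0.00040421 -0.14686349] [-0.30709598 -0.0104597   0.95172538]
```

View pics/crop1.png

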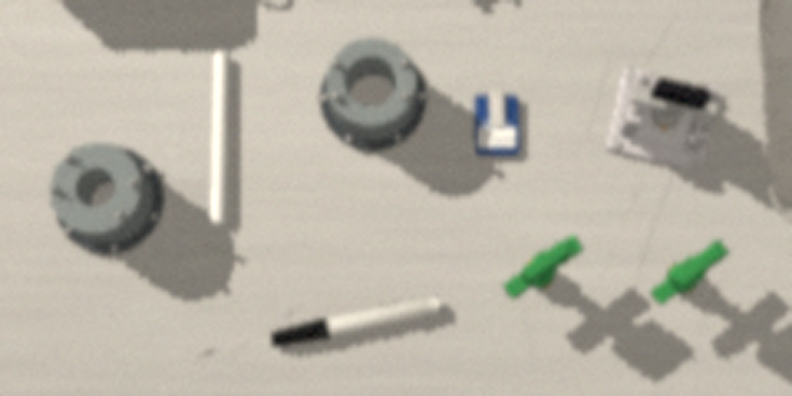

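The wide sleeve is the right-hand one, at top-view pixel (302,208) and world about (0.54, 0.044). Its hole is about 52 px in the crop against about 40 px for the other. Next come two wrist views of each place.

```bash
python3 - <<'E'
from h import *
pi=np.pi
for nm,p in (("s",(.54,.044)),("g",(.525,-.186))):
    for k,yaw in enumerate((pi/2,pi) if nm=="s" else (pi,pi/2)):
        manip.goto([p[0],p[1],.19],[pi,0,yaw]); shot("wrist",f"{nm}{k}")
print(manip.get_time_s())
ims=[load(n)["frame"][:,:,::-1] for n in("s0","s1","g0","g1")]
for n,i in zip("sg",(0,2)):
    a=np.hstack([x[:, 120:520] for x in ims[i:i+2]]); cv2.imwrite(f"pics/pair_{n}.png",a)
E
```

```text
6.2333
```

View pics/pair_s.png

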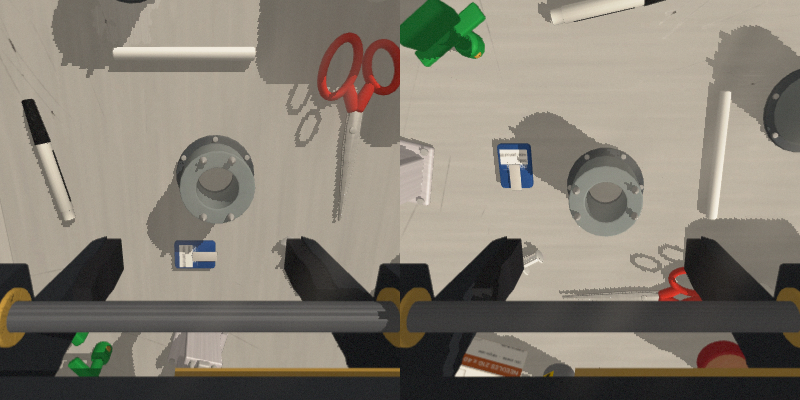

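View pics/pair_g.png

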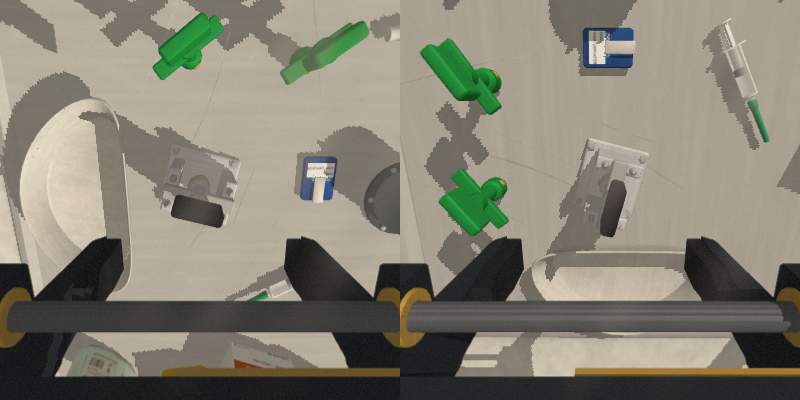

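Sleeve: the top faces are at about (217,187) in the left view and (605,207) in the right, with pins at the corners. Gauge: the black knob is at (198,210) on the left and (613,208) on the right. I'll enlarge both pairs to pick points.

```bash
python3 - <<'E'
from h import *
def crop(n,u,v): 
    f=load(n)["frame"][v-50:v+50,u-50:u+50,::-1]; return cv2.resize(f,None,fx=4,fy=4,interpolation=cv2.INTER_CUBIC)
cv2.imwrite("pics/zs.png",np.hstack([crop("s0",336,182),crop("s1",325,195)]))
cv2.imwrite("pics/zg.png",np.hstack([crop("g0",320,185),crop("g1",332,190)]))
E
```

```text
(no output)
```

View pics/zs.png

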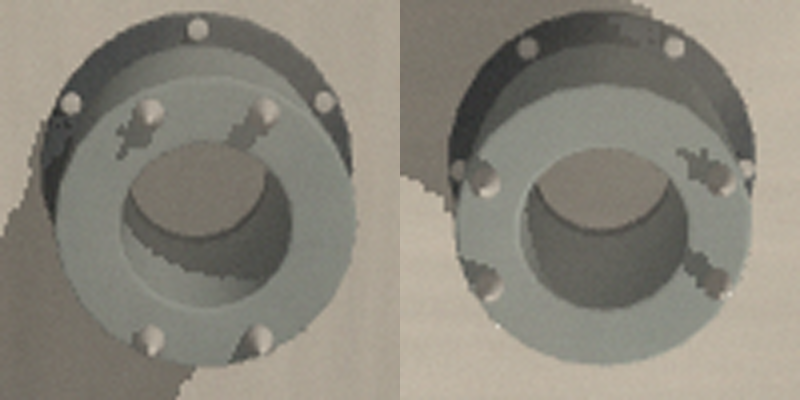

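View pics/zg.png

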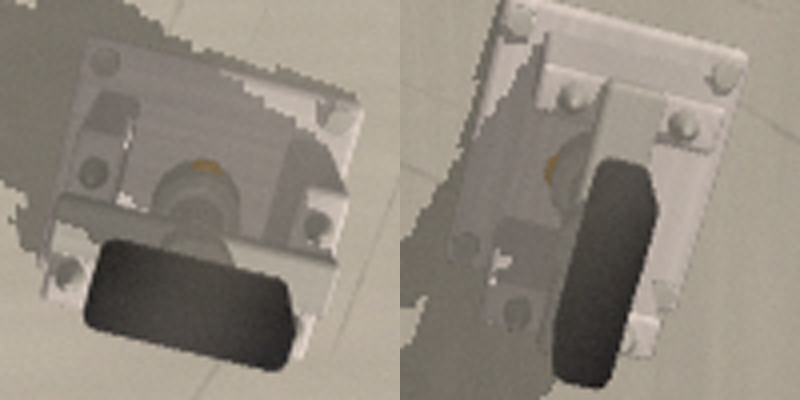

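```bash
cat > m.py <<'E'
from h import *
C={n:load(n) for n in("s0","s1","g0","g1")}
off={"s0":(286,132),"s1":(275,145),"g0":(270,135),"g1":(282,140)}
def px(n,p): # zoom pixel -> image pixel (cv2.resize centre convention)
    return off[n][0]+(p[0]+.5)/4-.5, off[n][1]+(p[1]+.5)/4-.5
def tri(a,pa,b,pb): return cross(ray(C[a],*px(a,pa)),ray(C[b],*px(b,pb)))
def report(t,A,B,a,b):
    P=[]
    for p,q in zip(A,B):
        X,e=tri(a,p,b,q); P.append(X); print(t,X.round(4),"gap",round(e,4))
    return np.array(P)
S=report("spin",[(148,112),(266,112),(150,340),(259,340)],[(322,180),(316,283),(86,180),(87,285)],"s0","s1")
print("centre",S.mean(0)); d=(S[0]+S[1]-S[2]-S[3]); print("y-axis yaw-90",np.degrees(np.arctan2(-d[0],d[1])))
print("bore",tri("s0",(207.5,224),"s1",(205,229)),"outer",tri("s0",(206,221),"s1",(203.5,225)))
# saddle pins: (-x,-y),(-x,+y),(+x,-y)
G=report("gpin",[(94,172),(317,222),(68,272)],[(115,313),(173,97),(230,335)],"g0","g1")
print("saddle centre",(G[1]+G[2])/2); d=G[1]-G[0]; print("yaw-90",np.degrees(np.arctan2(-d[0],d[1])),np.linalg.norm(d),np.linalg.norm(G[2]-G[0]))
F=report("foot",[(105,62),(340,115)],[(66,243),(119,22)],"g0","g1")
pts=[]
for n in("g0","g1"):
    f=C[n]["frame"].astype(int); m=((f.max(2)<75)).astype(np.uint8); u,v=off[n]
    z=np.zeros_like(m); z[v:v+100,u:u+100]=m[v:v+100,u:u+100]
    z=cv2.morphologyEx(z,cv2.MORPH_OPEN,np.ones((3,3)))
    k,l,st,ce=cv2.connectedComponentsWithStats(z); i=1+np.argmax(st[1:,4]); print(n,st[i],ce[i])
    pts.append(ray(C[n],*ce[i]))
    r=cv2.minAreaRect(np.argwhere(l==i)[:,::-1].astype(np.float32)); b=cv2.boxPoints(r)
    e=sorted([(np.linalg.norm(b[j]-b[j-1]),j) for j in range(4)])[-1][1]
    d=onz(C[n],*b[e],.116)-onz(C[n],*b[e-1],.116); print("bar dir",np.degrees(np.arctan2(-d[0],d[1])),r)
print("knob",cross(*pts))
E
python3 m.py
```

```text
spin [0.5399 0.0742 0.0673] gap 0.0001
spin [0.5669 0.0739 0.0643] gap 0.0003
spin [0.5404 0.0189 0.0665] gap 0.0005
spin [0.5669 0.0185 0.0656] gap 0.0001
centre [0.5535239  0.0463998  0.06592418]
y-axis yaw-90 0.25806967571827344
bore (array([0.55391064, 0.04682555, 0.06226273]), np.float64(0.000653313621096277)) outer (array([0.55380101, 0.04659019, 0.05913194]), np.float64(0.0003480221711293351))
gpin [ 0.5135 -0.2123  0.0683] gap 0.0001
gpin [ 0.527  -0.1605  0.0636] gap 0.0007
gpin [ 0.5411 -0.2207  0.0599] gap 0.0016
saddle centre [ 0.53405182 -0.19058096  0.06172822]
yaw-90 -14.529361384124407 0.053668362668499614 0.03003456317919575
foot [ 0.4971 -0.2144  0.0081] gap 0.0004
foot [ 0.5122 -0.1503  0.0086] gap 0.0015
g0 [291 195  25  25 419] [302.03818616 206.57279236]
bar dir -105.39502207659265 ((303.3678894042969, 207.4622802734375), (22.115049362182617, 22.66448974609375), 15.945395469665527)
g1 [320 191  26  46 695] [331.66043165 214.5942446 ]
bar dir 165.79149156377875 ((331.35040283203125, 212.22718811035156), (17.520000457763672, 48.39999771118164), 16.260204315185547)
knob (array([ 0.53404946, -0.20237561,  0.08775567]), np.float64(0.0021449285671183323))
```

```bash
cat > m2.py <<'E'
from h import *
off={"g0":(270,135),"g1":(282,140)}
for th in (88,96):
  pts=[]
  for n in off:
    c=load(n); f=c["frame"].astype(int); u,v=off[n]
    if th==88: print(f[v+60:v+90:4,u+28:u+76:6].max(-1) if n=="g0" else f[v+36:v+100:8,u+34:u+68:5].max(-1))
    m=(f.max(2)<th).astype(np.uint8); z=np.zeros_like(m); z[v+36:v+100,u+18:u+78]=m[v+36:v+100,u+18:u+78]
    z=cv2.morphologyEx(z,cv2.MORPH_OPEN,np.ones((5,5)))
    k,l,st,ce=cv2.connectedComponentsWithStats(z); i=1+np.argmax(st[1:,4])
    r=cv2.minAreaRect(np.argwhere(l==i)[:,::-1].astype(np.float32)); print(th,n,st[i],ce[i],r)
    pts.append(ray(c,*ce[i]))
  print("knob",cross(*pts))
# hand-picked outline centres from the zoom
P=[(270+(190+.5)/4-.5,135+(304+.5)/4-.5),(282+(206+.5)/4-.5,140+(272+.5)/4-.5)]
print("hand",cross(ray(load("g0"),*P[0]),ray(load("g1"),*P[1])))
E
python3 m2.py
```

```text
[[ 56 119 110 122 117 141 119 120]
 [ 50  56  66  80 125 165 173 162]
 [ 51  58  69  73  80  76 100 174]
 [ 51  62  68  77  75  72  69  50]
 [ 60  68  73  77  75  70  60  50]
 [ 61  68  77  76  76  70  62  45]
 [174  70  78  77  67  66  58  46]
 [181 179 179 170  71  61  53  45]]
88 g0 [ 291  195   53   32 1157] [317.14693172 210.87899741] ((318.0, 211.00003051757812), (52.3876953125, 23.283418655395508), 14.03624439239502)
[[131 134 110 158 161 165 173]
 [133 118 110  80  82  82 182]
 [128 120 109  84  78  74 114]
 [112 113  79  74  72  61 185]
 [114 108  68  65  60  50 184]
 [125  98  64  54  53 179 167]
 [106  55  56  51  45 189 154]
 [120  55  49  43 166 170 166]]
88 g1 [320 182  26  55 923] [332.28494041 208.9219935 ] ((332.3018493652344, 208.44338989257812), (17.856870651245117, 56.18046188354492), 15.94539737701416)
knob (array([ 0.5329804 , -0.1898247 ,  0.10479302]), np.float64(0.0008189131336168242))
96 g0 [ 291  195   53   32 1171] [317.1853117  210.83262169] ((318.0, 211.00003051757812), (52.3876953125, 23.28342056274414), 14.03624439239502)
96 g1 [320 181  26  56 943] [332.32979852 208.37963945] ((332.35845947265625, 208.24526977539062), (17.856870651245117, 56.59254455566406), 15.94539737701416)
knob (array([ 0.53312374, -0.18972361,  0.10401642]), np.float64(0.0005688583239607055))
hand (array([ 0.53382126, -0.189849  ,  0.10168249]), np.float64(0.0006537548238726922))
```

```bash
cat >> h.py <<'E'
pi=np.pi
G=np.array([.533,-.190]); GY=1.317; S=np.array([.5537,.0466]); SY=pi/2; ZG=.084
def st(t): print(t,"t",round(manip.get_time_s(),2),"tcp",np.round(manip.get_eef_pos(),4),"rot",np.round(manip.get_tcp_rot(),3),"w",round(manip.get_width(),4),"F",np.round(manip.get_force(),1),"M",np.round(manip.get_torque(),2))
E
python3 - <<'E'
from h import *
manip.command_gripper(.05,40)
manip.goto([*G,.16],[pi,0,GY]); st("above")
print(manip.move_l([*G,ZG],feed=.1,guard=8)); st("down")
manip.command_gripper(0.,40); st("grip")
manip.move_l([*G,ZG+.09],feed=.12); st("lift")
c=shot("wrist","lift")
cv2.imwrite("pics/liftc.png",cv2.resize(c["frame"][120:320,200:440,::-1],None,fx=3,fy=3))
E
```

```text
above t 7.29 tcp [ 0.5329 -0.1899  0.16  ] rot [-3.141 -0.     1.321] w 0.0498 F [ 0.1  0.4 -0.6] M [-0.1   0.1   0.03]
False
down t 8.2 tcp [ 0.5334 -0.1902  0.0847] rot [3.14  0.    1.317] w 0.0498 F [-0.1  0.3 -0.2] M [-0.06  0.11  0.01]
grip t 8.86 tcp [ 0.5329 -0.19    0.0843] rot [-3.142  0.     1.317] w 0.0117 F [-2.1  1.   5.7] M [ 0.1   0.49 -0.  ]
lift t 9.76 tcp [ 0.5326 -0.1898  0.173 ] rot [-3.140e+00 -1.000e-03  1.317e+00] w 0.0117 F [-0.3 -0.3 -3.6] M [-0.04  0.13  0.01]
```

View pics/liftc.png

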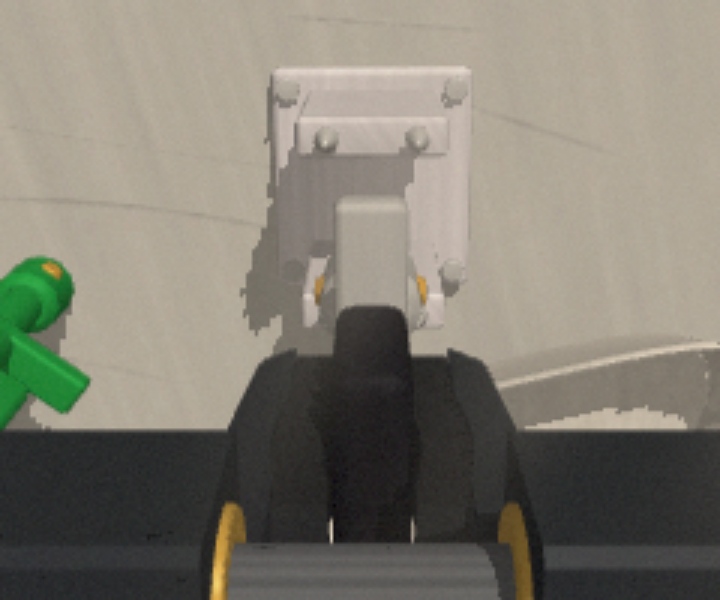

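The gauge hangs straight and is held cleanly. The bar is centred at about x=370, and the saddle's far pins at (326,138) and (417,138) have their midpoint at 371. This makes a good reference for the same view over the sleeve.

```bash
python3 - <<'E'
from h import *
manip.goto([*S,ZG+.09],[pi,0,SY]); manip.wait(.2); st("hover")
c=shot("wrist","hov")
cv2.imwrite("pics/hovc.png",cv2.resize(c["frame"][120:320,200:440,::-1],None,fx=3,fy=3))
E
```

```text
hover t 10.95 tcp [0.5539 0.0453 0.1739] rot [-3.141  0.     1.569] w 0.0116 F [ 0.  -0.7 -3.7] M [-0.09  0.11 -0.01]
```

View pics/hovc.png

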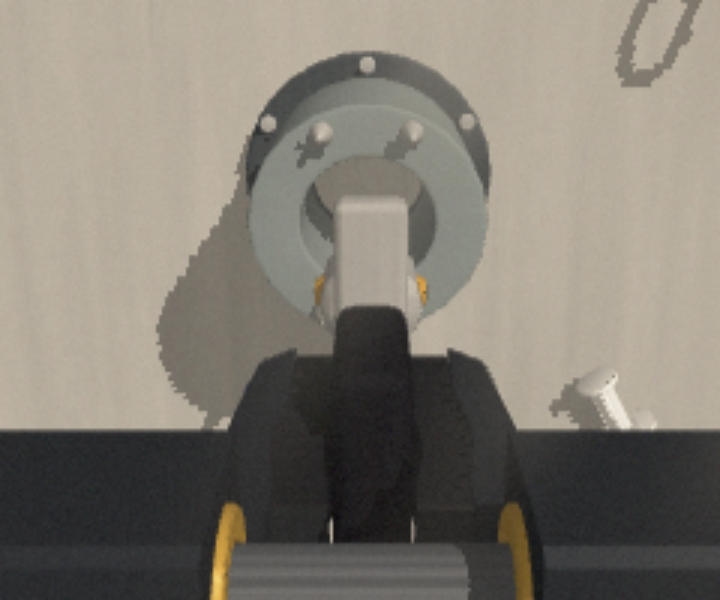

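Over the sleeve, the far pins are at (320,132) and (412,132). Against the reference that is about 1.3 mm towards −x and 1.5 mm towards +y, so I'll correct slightly and lower.

```bash
sed -i 's/S=np.array(\[.5537,.0466\])/S=np.array([.5527,.0475])/' h.py; python3 - <<'E'
from h import *
manip.move_l([*S,ZG+.05],feed=.1); st("a")
print(manip.move_l([*S,ZG+.012],feed=.08,guard=8)); st("b")
print(manip.move_l([*S,ZG-.002],feed=.03,guard=8)); st("c")
manip.wait(.2); st("d")
shot("side","seat_side")
c=shot("wrist","seat")
a=cv2.resize(c["frame"][120:320,200:440,::-1],(480,400))
s=cv2.resize(cv2.imread("pics/seat_side.png")[130:260,250:354],(320,400))
cv2.imwrite("pics/seatc.png",np.hstack([a,s]))
E
```

```text
a t 11.55 tcp [0.553  0.0474 0.1344] rot [3.141 0.    1.571] w 0.0119 F [ 0.4 -0.9 -3.3] M [-0.07  0.03 -0.03]
False
b t 12.18 tcp [0.553  0.0475 0.0963] rot [3.141 0.    1.571] w 0.0118 F [-0.3  1.1 -3.8] M [-0.08  0.1  -0.01]
True
c t 12.6 tcp [0.5528 0.0475 0.0843] rot [3.141 0.    1.571] w 0.0117 F [-1.6 -0.9  5.4] M [-0.06  0.24  0.04]
d t 12.8 tcp [0.5528 0.0475 0.0843] rot [3.141 0.    1.571] w 0.0119 F [-1.1 -0.9  5.9] M [ 0.01  0.21 -0.02]
```

View pics/seatc.png

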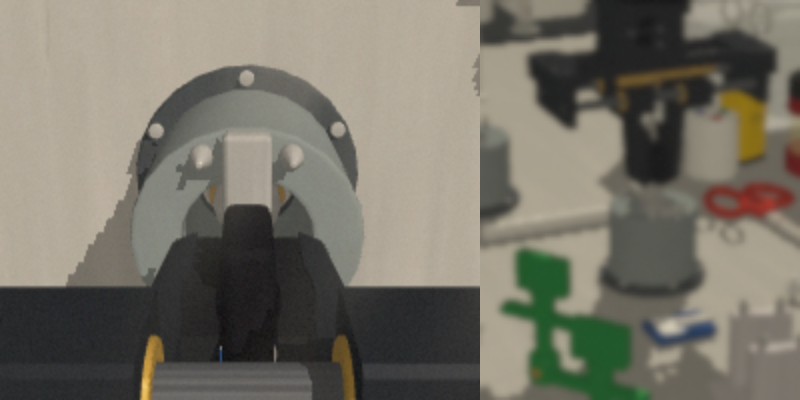

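The bar is seated between the pins: pin midpoint 247.5 px, bar centre 247 px, same TCP height as in the saddle. Now I'll turn the knob.

```bash
python3 - <<'E'
from h import *
q0=np.array(manip.get_joint_pos()); 
def turn(a):
    q=q0.copy(); q[5]-=a; manip.goto_joints(q); st(f"turn {a}")
for a in (.4,.8,1.1): turn(a)
manip.wait(.7); shot("wrist","loose")
for a in (.7,.3,.0): turn(a)
m0=manip.get_torque()[2]
for a in (-.03,-.06,-.09,-.12):
    turn(a)
    if abs(manip.get_torque()[2])>.5: break
manip.wait(.2); c=shot("wrist","tight")
cv2.imwrite("pics/turnc.png",np.hstack([cv2.resize(load(n)["frame"][120:320,220:420,::-1],(400,400)) for n in("loose","tight")]))
E
```

```text
turn 0.4 t 13.37 tcp [0.5527 0.0474 0.0844] rot [3.141 0.    1.967] w 0.0116 F [-2.7 -1.2 -0.2] M [-0.19  0.45  0.03]
turn 0.8 t 13.83 tcp [0.5526 0.0474 0.0844] rot [-3.141  0.     2.366] w 0.0114 F [-4.  -2.   1.6] M [-0.35  0.69  0.01]
turn 1.1 t 14.22 tcp [0.5526 0.0473 0.0844] rot [-3.141  0.     2.667] w 0.0116 F [-4.2 -3.2  1.1] M [-0.33  0.7   0.05]
turn 0.7 t 15.44 tcp [0.5528 0.0475 0.0844] rot [3.141 0.    2.272] w 0.0115 F [-2.2 -1.3  1.2] M [-0.22  0.56 -0.14]
turn 0.3 t 15.91 tcp [0.553  0.0477 0.0844] rot [3.141 0.    1.875] w 0.0118 F [-0.8  1.1  1.1] M [ 0.05  0.27 -0.08]
turn 0.0 t 16.3 tcp [0.5529 0.0475 0.0844] rot [ 3.141 -0.     1.576] w 0.0116 F [-0.6  0.1  0.3] M [ 0.01  0.24 -0.06]
turn -0.03 t 16.55 tcp [0.5529 0.0475 0.0844] rot [3.141 0.    1.544] w 0.0119 F [-0.3  1.5  0.4] M [0.07 0.12 0.06]
turn -0.06 t 16.8 tcp [0.5529 0.0475 0.0844] rot [ 3.141 -0.     1.513] w 0.012 F [0.6 1.2 0.5] M [0.11 0.07 0.05]
turn -0.09 t 17.05 tcp [0.5529 0.0475 0.0844] rot [ 3.141 -0.     1.482] w 0.0115 F [-0.4  0.9  0.2] M [ 0.2  -0.05  0.04]
turn -0.12 t 17.3 tcp [0.5528 0.0475 0.0844] rot [3.141 0.    1.453] w 0.0115 F [0.4 1.1 0.5] M [0.16 0.01 0.37]
```

View pics/turnc.png

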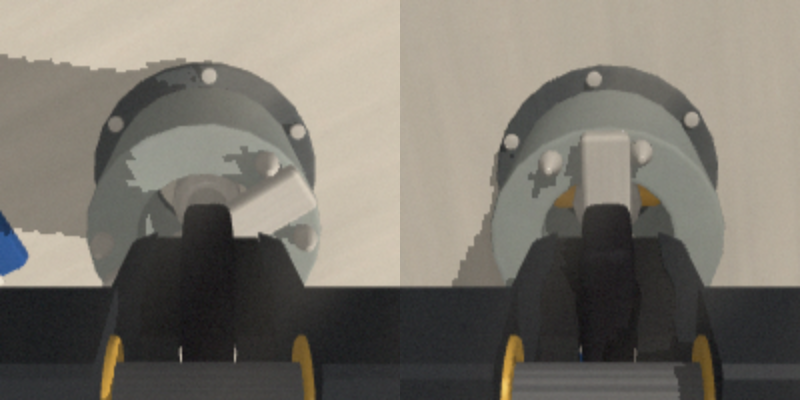

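In the tight view the bar is parallel to the knob, and brass shows out to the wall on both sides. Lifting out and going back to the saddle.

```bash
python3 - <<'E'
from h import *
q=np.array(manip.get_joint_pos()); q[5]-=.03; manip.goto_joints(q); manip.wait(.2); st("relief")
p=manip.get_eef_pos()
manip.move_l([p[0],p[1],ZG+.09],feed=.06); st("up")
manip.goto([*G,ZG+.09],[pi,0,GY]); manip.wait(.2); st("over saddle")
c=shot("wrist","back")
cv2.imwrite("pics/backc.png",cv2.resize(c["frame"][120:320,200:440,::-1],None,fx=3,fy=3))
E
```

```text
relief t 18.0 tcp [0.5528 0.0474 0.0843] rot [3.141 0.    1.481] w 0.0117 F [-0.1  0.9  0.2] M [ 0.03  0.08 -0.04]
up t 19.64 tcp [0.5527 0.0474 0.1737] rot [-3.141  0.     1.481] w 0.0113 F [ 0.4  0.6 -5.4] M [ 0.    0.09 -0.04]
over saddle t 20.78 tcp [ 0.5334 -0.1887  0.1741] rot [ 3.142 -0.     1.319] w 0.0113 F [-0.1 -0.8 -3.7] M [-0.09  0.07  0.02]
```

View pics/backc.png

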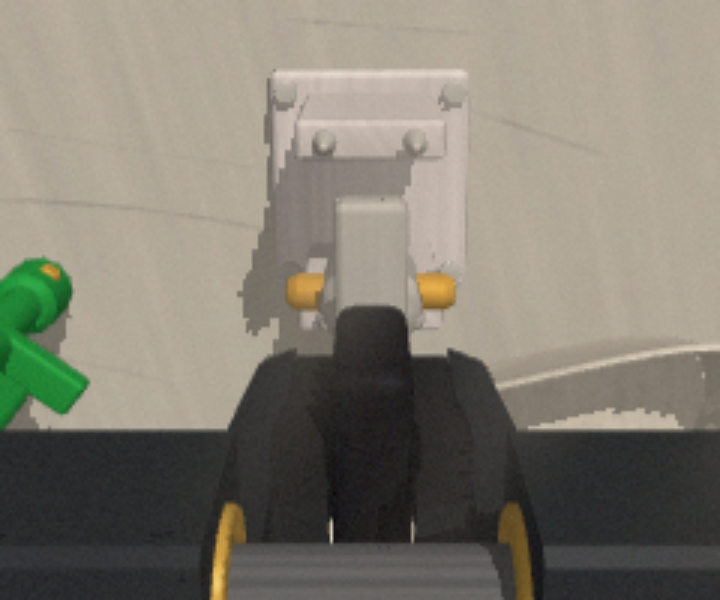

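The tips span 287 to 456, or 169 px. The starting span of 113 px was about 26.5 mm, so the gauge is at roughly 39.7 mm. Bar and saddle pins line up as they did at the lift. Lowering.

```bash
python3 - <<'E'
from h import *
manip.move_l([*G,ZG+.012],feed=.1); st("a")
print(manip.move_l([*G,ZG-.003],feed=.03,guard=8)); st("seat")
manip.wait(.2)
if abs(manip.get_eef_pos()[2]-.0843)<.0015:
    z=manip.get_eef_pos()[2]
    manip.command_gripper(.035); manip.wait(.2); st("open")
    manip.move_l([*G,.19],feed=.12); st("clear")
    manip.goto([*G,.19],[pi,0,pi]); 
    shot("side","endside"); c=shot("wrist","end")
    a=cv2.resize(c["frame"][135:235,270:370,::-1],(400,400)); s=cv2.resize(cv2.imread("pics/endside.png")[200:300,295:395],(400,400))
    cv2.imwrite("pics/endc.png",np.hstack([a,s])); st("end")
E
```

```text
a t 21.77 tcp [ 0.5334 -0.1902  0.0967] rot [3.14  0.    1.317] w 0.0118 F [ 0.1 -0.6 -3.5] M [-0.06  0.07  0.02]
True
seat t 22.2 tcp [ 0.5331 -0.19    0.0843] rot [3.141 0.    1.317] w 0.0115 F [-1.1  1.2  5.9] M [0.03 0.25 0.01]
open t 23.12 tcp [ 0.5324 -0.1896  0.0831] rot [-3.140e+00 -1.000e-03  1.317e+00] w 0.0349 F [-0.5 -0.8  0. ] M [-0.08  0.11 -0.01]
clear t 24.17 tcp [ 0.5327 -0.1898  0.1892] rot [-3.138e+00 -1.000e-03  1.317e+00] w 0.0349 F [ 0.4 -0.3 -1.3] M [-0.11  0.03 -0.  ]
end t 25.87 tcp [ 0.533  -0.19    0.1899] rot [ 3.142 -0.     3.141] w 0.0349 F [-0.1 -0.5  0.7] M [ 0.04 -0.02  0.03]
```

The viewer's limit is reached, so I'll do the last check numerically: the knob position from two wrist views with the same mask as before, and the knob's direction.

```bash
python3 - <<'E'
from h import *
manip.goto([.525,-.186,.19],[pi,0,pi]); shot("wrist","e0")
manip.goto([.525,-.186,.19],[pi,0,pi/2]); shot("wrist","e1"); st("end")
off={"0":(270,135),"1":(282,140)}
for s in "ge":
  pts=[]
  for k in "01":
    c=load(s+k); f=c["frame"].astype(int); u,v=off[k]
    z=np.zeros(f.shape[:2],np.uint8); z[v+36:v+100,u+18:u+78]=f.max(2)[v+36:v+100,u+18:u+78]<92
    z=cv2.morphologyEx(z,cv2.MORPH_OPEN,np.ones((5,5)))
    _,l,stt,ce=cv2.connectedComponentsWithStats(z); i=1+np.argmax(stt[1:,4]); pts.append(ray(c,*ce[i]))
    r=cv2.minAreaRect(np.argwhere(l==i)[:,::-1].astype(np.float32)); print(s+k,stt[i],np.round(r[1],1),round(r[2],1))
    b=((f[...,0]-f[...,2]>50)&(f[...,0]>110))[v:v+100,u:u+100]; print(" brass px",b.sum())
  print("knob",cross(*pts))
E
```

```text
end t 27.62 tcp [ 0.525 -0.186  0.19 ] rot [-3.142 -0.     1.572] w 0.0352 F [-1.   0.1  0.6] M [-0.09  0.08 -0.01]
g0 [ 291  195   53   32 1167] [52.4 23.3] 14.0
 brass px 5
g1 [320 181  26  56 941] [17.9 56.3] 15.9
 brass px 2
knob (array([ 0.53312218, -0.18974762,  0.10408595]), np.float64(0.0005575845991731876))
e0 [ 293  196   51   32 1145] [52.1 23. ] 14.0
 brass px 56
e1 [321 182  26  54 906] [17.8 55.9] 16.4
 brass px 71
knob (array([ 0.53356857, -0.19004443,  0.10467928]), np.float64(0.0008341512845574937))
```

The knob is back within 0.8 mm of its starting point, with the same direction, and more brass is showing. Handing in.

```bash
python3 - <<'E'
from h import *
manip.finish_job()
E
```

```text
the job is handed in; nothing more can be done
```

I gauged the wide sleeve, put the gauge back in its saddle still locked at the bore's width, let go and handed the job in. The clock read 27.6 s at the last check, against the 58 s limit.

**What I did:**
- I gripped the gauge by its knob and seated it in the wide sleeve. The TCP stopped at 84.3 mm, the same height as in the saddle, with the bar centred between the pins.
- I turned the knob 1.1 rad counter-clockwise and waited 0.7 s. I then turned it back 0.12 rad past the starting angle, until the end-stop torque showed.
- I lifted the gauge straight out and lowered it into the saddle.

**Last checks:**
- **Width:** over the saddle, before lowering, the tips measured about 39.7 mm apart, scaled from the picture taken at the first lift.
- **Position:** after release, two wrist views put the knob 0.8 mm from where it started. Its direction had changed by 0.5° or less.
- **Forces:** the readings I took stayed far below the limits.

**Not confirmed:**
- **End picture:** the viewer's limit of 12 was reached, so I checked the final state by numbers only.
- **Height readings:** the measured knob height was about 104 mm against the nominal 101 mm. The sleeve rim came out at 59 to 62 mm against 64 mm. Both are from picture measurements; the contact heights agreed with each other.
- **Bystanders:** I saw none touched, but did not measure them at the end.

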